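Put the takings away in the push-open till

TASK

The till drawer has no handle: push its front in and let go, and it springs open. Open it this way, post the red takings capsule down through the narrow slot in the drawer so that it drops fully inside, then push the drawer shut until the latch holds it, and make sure it really stays shut; do not knock the lime or the clay cup away.

Things in the scene. Friction and masses are not known exactly. Their poses are not given: they have to be found in the camera images.
- push_pad (a point): Middle of the black rubber push pad (90 mm wide, 36 high) on the drawer front's outer face, 62 mm above the table; moves with the drawer. The front is 310 mm wide and reaches from 12 to 92 mm above the table. x points into the till (the way to push), y left along the front, z up. Push with about 10 N, then draw back or lift clear at once, as the drawer springs out 125 mm.
- slot (a point): Centre of the slot's mouth, level, 74 mm above the table, in the flat top of a dark steel box (56 x 136 mm, bright bezel) in the drawer; moves with it. Slot 25 mm wide (x, into the till), 106 mm long (y), 52 mm deep, upright walls; the 5 mm bevel round it is extra. Its centre is 70 mm behind the front's face, 72 mm right of its middle; 87 mm before the housing when open, else under its roof.
- till_drawer (a joint): How far the drawer is out, m: 0 shut and latched, 0.125 fully open, -0.012 pushed in to its end stop. Push-push latch: from shut, push to the end stop and let go: a 2 to 3 N spring drives it fully out in about 1 s. From open, push in to the end stop and let go: it stays at 0. Stopping less than 9 mm past shut may change nothing: an open drawer springs out again, a shut one stays shut.
- till: Low grey steel till, fixed: 310 mm wide, top 94 mm high. Origin on the table below the middle of the shut drawer front's face; x into the till, z up. The housing with its roof begins 32 mm behind the origin (20 mm behind the face at the end stop), 253 mm deep; the slot's mouth passes 8 mm under the roof. A card terminal and a notebook with a pen are fixed on its rear top, up to 36 mm high.
- capsule: Red rigid plastic takings capsule, loose, standing on its long edge: 20 mm thick (x), 100 mm long (y), 44 mm high (z), about 140 g, edges rounded 3 mm. Origin: centre of its underside. Fully inside the slot, its underside is 52 mm and its top 8 mm below the mouth; let go in the slot, it drops by itself.
- lime_1: Loose green lime, about 50 mm; bystander.
- clay_cup_1: Loose brown clay cup with a handle, 68 x 100 mm and 78 mm high; bystander, origin at the centre of its underside.
There are look-alikes about, which are no part of the job. Of the things shaped like the capsule, the red one is meant.

How it is judged (in metres and radians):
On the way, in this order (a step that is already met when the one before it is completed fails the run):
1. the drawer has sprung open (value of joint till_drawer above 0.1 m), for 0.2 s.
2. the capsule has dropped fully into the slot of the open drawer (z of capsule in the frame of slot below -0.046 m and horizontal distance between capsule and slot below 0.012 m and value of joint till_drawer above 0.05 m), for 0.2 s.
At the end, for the whole second after the job is handed in: The drawer stays shut by itself (within 4 mm of 0) with the capsule at rest inside the slot box: centred within 12 mm of the slot and its top below the mouth (its underside at least 46 mm below the mouth) (value of joint till_drawer between -0.004 and 0.004 m and z of capsule in the frame of slot below -0.046 m and horizontal distance between capsule and slot below 0.012 m and linear speed of capsule below 0.03 m/s); the robot touches nothing.
It fails at once if the lime is knocked away (distance of lime_1 from where it was at the start of the episode above 0.04 m).
It fails at once if the cup is knocked about (distance of clay_cup_1 from where it was at the start of the episode above 0.03 m or angle between clay_cup_1's own z axis and vertical above 0.5 rad).
It also fails if it takes over 72 s, if anything falls off the work surface, if the arm or the gripper's body presses on something with over 40 N, if the wrist force passes 120 N, or if a joint passes its speed limit or range.

ROBOT

A 7-joint arm with a two-finger parallel gripper is mounted at the origin on a cart in front of the work surface, level with it; the furniture and walls round the work are solid. World frame = base frame: x ahead of the robot, y to its left, z up, the work surface at z = 0. Lengths are in mm, angles in rad, forces in N, time in s.
With the tool pointing down it reaches from about 400 to 875 mm from the base axis. Payload 4.4 kg.
Tool frame: the origin (TCP) lies midway between the tips of the shut fingers; the grasp point (between the pads) lies 19 mm behind it (ctrl.pinch_z is the distance from the TCP to the grasp point, in mm); z points along the fingers, y is the line along which they close (so a half turn about z gives the same grasp; the last joint's range is limited). The gripper opens to 85 mm and grips with 20 to 120 N. Pads are 22 mm wide; open, the fingers measure 114 mm over their backs; the gripper's body (76 mm by 85 mm) begins 54 mm behind the grasp point. The pads swing forward as they close: fully open they stand 13 mm farther back than shut.
Start: joints at [-1.249, 0.628, 0.038, 1.517, -0.027, 0.996, -0.02], TCP at [245.777, 601.757, 231.313] pointing down, gripper open.
Joint ranges: [-3.06, 3.06], [-0.37, 2.12], [-1.25, 1.32], [0.18, 2.47], [-1.1, 4.24], [0.23, 1.98], [-2.94, 2.94]. Speed limits (rad/s): [2.57, 2.57, 3.14, 3.14, 3.14, 3.14, 3.14].

INTERFACE

Orientations are given as [roll, pitch, yaw] about the fixed x, y, z axes, in that order (R = Rz(yaw) Ry(pitch) Rx(roll)).
In Python, from cell import read_state, cams, order, ctrl gives the robot as it stands.
- The arm moves only by the tool move_arm, never from a script. Its argument "targets" is text: rows parted by semicolons, each of 7 numbers parted by spaces: the gripper's target within -1 to 1 (fully open at 1, half-way at 0, shut at -1), then the shift along the tool's x, y, z in cm, then the turn, a rotation vector about the tool's x, y, z in degrees. A call has 1 to 5 rows; each row shifts and turns the commanded pose from where the row before left it, along the tool's axes as they then stand; what a row does not reach is not made up. A row lasts 1/12 s, in which the tool goes at most 41.7 mm and 7.16 degrees, less where a joint would pass 70% of its speed; a pose out of reach is approached as far as the arm can. A call with a gripper value outside its range is refused whole. The fingers move at their own pace and stop on an object; the grip force is fixed at half the most. Time passes only in rows, so rows that do not move let the fingers close. It gives the time, the measured TCP pose, the force, the opening and the grip force at its end, in the units of the state.
- read_state(): the state, without advancing time (a new reading comes with each control period).
- cams.get_image(name): name is "side" or "top"; returns a dict with "color" (384x512x3 uint8, red, green, blue), "fovy" (degrees; the focal length in pixels is half the picture's height over the tangent of half this angle, whatever the lens; pixels are square), "cx", "cy" (the principal point, pixels), "rvec" (rotation vector, rad) and "tvec" (3), from world to camera coordinates, as OpenCV has them. Camera axes: x right, y down, z forward; pixel columns grow to the right and rows downward; lengths in mm; the calibration is good to about 2 mm. A picture is of the moment at which its call begins. There is no depth.
- order.finish_job(): hands the job in; it is judged then, once.
The state is a dict: "clock": time; "qpos": joint angles; "qd": joint speeds; "tau": joint torques, N m; "eef_pos": TCP position; "tool_rot": TCP orientation; "force": force on the tool from outside, world axes, zero at the start; "torque": the same for the moment, N m; "width": finger opening in mm; "gripper_force": force on a finger pad.
Only numpy, scipy, OpenCV 4.12 (cv2) and the standard library are available. Lean on these libraries where they do the work, as an engineer would, in place of code of your own. Each camera call takes 0.05 s, during which the arm holds its last target. There are 200 camera calls.

## Working session

There is one attempt and no reset: what is moved stays moved. The work goes in short steps, Python scripts to look and compute and a tool call to move; the robot and the scene stay as the last step left them, time stands still between calls to the robot, and variables do not carry over. Pictures are saved under pics/ and viewed, at most 10 in all, crops included, and the job is handed in when it is done.

Besides the shell and the picture viewer there is one more tool, called after "Request:" as name(argument=value, ...) on one line, values as JSON. move_arm: Moves the arm, as the interface text tells. Its arguments: {"type":"object","properties":{"targets":{"type":"string"}},"required":["targets"]}

```bash
mkdir -p pics; cat > h.py <<'E'
import numpy as np, cv2
from cell import read_state, cams, order, ctrl
def shot(n,f):
    d=cams.get_image(n); cv2.imwrite('pics/'+f+'.png',d['color'][...,::-1])
    h,w=d['color'].shape[:2]; fl=h/2/np.tan(np.radians(d['fovy'])/2)
    K=np.array([[fl,0,d['cx']],[0,fl,d['cy']],[0,0,1]]); R=cv2.Rodrigues(np.array(d['rvec'],float))[0]
    np.savez('pics/'+f,K=K,R=R,t=np.array(d['tvec'],float).ravel()); return d
def cal(f):
    c=np.load('pics/'+f+'.npz'); return c['K'],c['R'],c['t']
def atz(f,uv,z):
    K,R,t=cal(f); c=-R.T@t; d=R.T@np.linalg.inv(K)@np.array([*uv,1.]); return c+d*(z-c[2])/d[2]
def proj(f,p):
    K,R,t=cal(f); q=K@(R@np.array(p,float)+t); return q[:2]/q[2]
def tri(f1,a,f2,b):
    P=[cal(f)[0]@np.c_[cal(f)[1],cal(f)[2]] for f in(f1,f2)]
    X=cv2.triangulatePoints(P[0],P[1],np.array(a,float).reshape(2,1),np.array(b,float).reshape(2,1)); return (X[:3]/X[3]).ravel()
E
python3 - <<'E'
from h import *
for n in('side','top'):
    d=shot(n,n+'0'); K,R,t=cal(n+'0'); print(n,-R.T@t,K[0,0])
    cv2.imwrite('pics/%s0b.png'%n,cv2.resize(d['color'][...,::-1],(800,600),interpolation=cv2.INTER_CUBIC))
print(read_state(), ctrl.pinch_z)
E
```

```text
side [  253.95894497 -1250.69050529   585.80373044] 435.3393258433879
top [ 378.43140593    7.20985348 1316.80882775] 385.6045258294137
{'clock': 0.1, 'qpos': array([-1.24881601,  0.62920886,  0.03844961,  1.51825598, -0.02701333,
        0.99630864, -0.02000636]), 'qd': array([ 0.00190637, -0.00133477,  0.00030412, -0.0052066 ,  0.00036862,
       -0.00114453, -0.00039753]), 'tau': array([ 3.88060071e-03, -5.64542127e+01,  1.23099916e+00, -1.93973351e+01,
        1.13340025e-02,  5.49679491e-03, -1.58518583e-05]), 'eef_pos': array([245.54885775, 601.23908036, 230.5139962 ]), 'tool_rot': array([-3.13992968e+00,  5.77276421e-06,  2.75379508e+00]), 'force': array([0.38019583, 0.22743121, 0.30916096]), 'torque': array([-0.02809601, -0.04811939,  0.02342482]), 'gripper_force': 0.0, 'width': 85.53359367448068} 18.700000000000003
```

View pics/side0b.png

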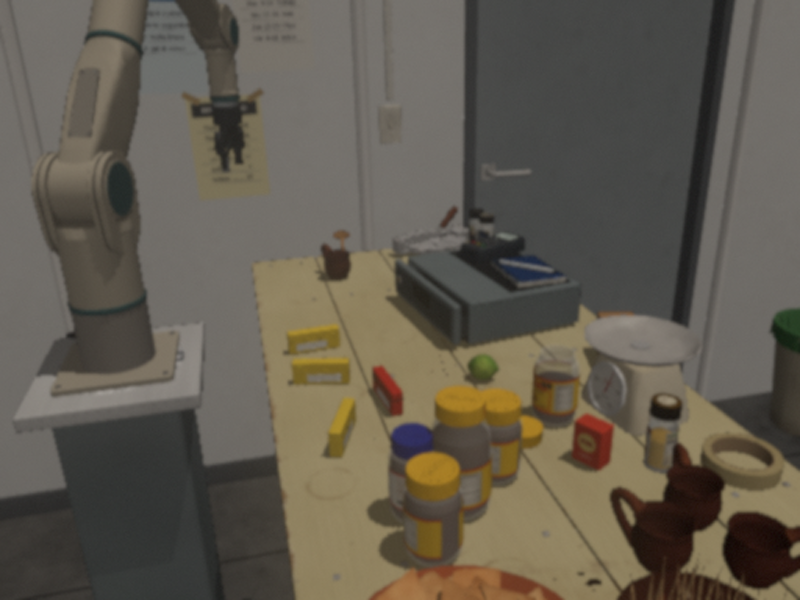

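View pics/top0b.png

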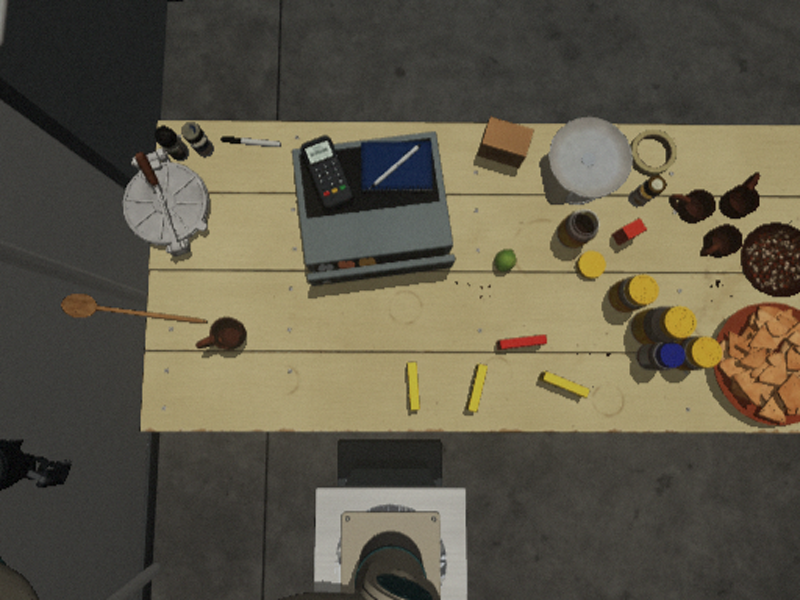

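The side view shows the red capsule at about (388,390) and the till front's left and right ends at (398,262) and (460,335). The top view (800 px scale) shows the capsule at (521,342), the drawer front from (308,283) to (455,262), the lime at (505,260) and a lone cup at (228,335).

```bash
python3 - <<'E'
from h import *
def red(f,box):
    im=cv2.imread('pics/'+f+'.png'); h=cv2.cvtColor(im,cv2.COLOR_BGR2HSV)
    m=(((h[...,0]<8)|(h[...,0]>172))&(h[...,1]>150)&(h[...,2]>60)).astype(np.uint8)
    q=np.zeros_like(m); x0,y0,x1,y1=box; q[y0:y1,x0:x1]=m[y0:y1,x0:x1]; return q
s=1/1.5625
m=red('top0',(310,205,360,230)); pts=cv2.findNonZero(m); r=cv2.minAreaRect(pts); print(r,len(pts))
for z in(44,):
    B=np.array([atz('top0',p,z)[:2] for p in cv2.boxPoints(r)]);print(z,B.round(),B.mean(0), )
mm=pts.reshape(-1,2).mean(0);print(mm,atz('top0',mm,44))
m2=red('side0',(230,225,265,270)); p2=cv2.findNonZero(m2).reshape(-1,2); print(p2.min(0),p2.max(0))
a=cv2.imread('pics/top0.png')[150:190,185:300]; b=cv2.imread('pics/side0.png')[155:225,245:310]; c=cv2.imread('pics/top0.png')[200:232,310:355]; e=cv2.imread('pics/side0.png')[230:270,230:265]
C=np.zeros((600,800,3),np.uint8)
def put(i,x,y,k):
    j=cv2.resize(i,None,fx=k,fy=k,interpolation=cv2.INTER_CUBIC); j=np.clip(j*1.6,0,255).astype(np.uint8); C[y:y+j.shape[0],x:x+j.shape[1]]=j
put(a,0,0,6.5); put(b,0,270,4.7); put(c,320,270,6); put(e,600,270,5)
cv2.imwrite('pics/c1.png',C)
E
```

```text
((334.4385681152344, 218.47781372070312), (6.075744152069092, 29.50241470336914), 83.2901611328125) 179
44 [[ 462. -228.]
 [ 474. -326.]
 [ 454. -328.]
 [ 442. -230.]] [ 457.70324803 -278.06861921]
[334.34078212 218.46368715] [ 457.73258115 -277.6961476    44.        ]
[239 235] [256 264]
```

View pics/c1.png

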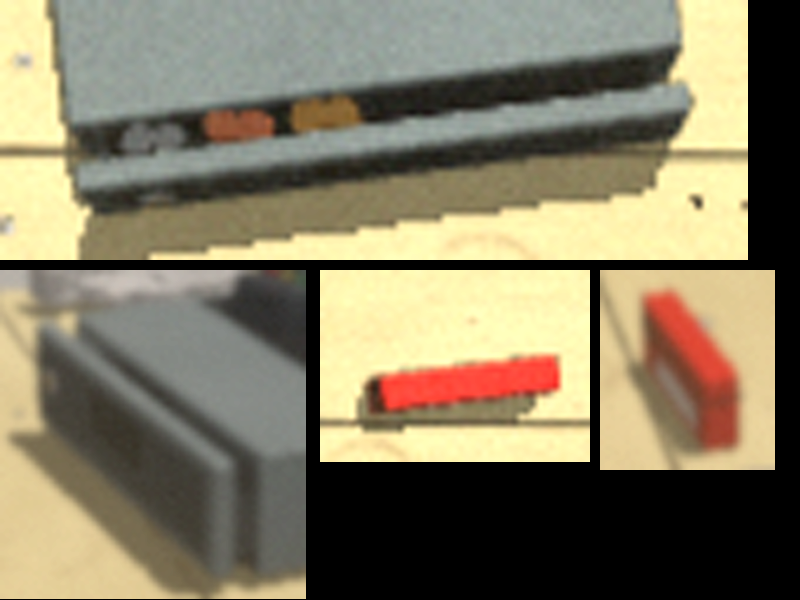

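```bash
python3 - <<'E'
from h import *
f=lambda x,y,k,ox,oy:((x+.5)/k-.5+ox,(y+.5)/k-.5+oy)
L=f(80,193,6.5,185,150);R=f(689,106,6.5,185,150)
Ls=f(42,55,4.7,245,155);Rs=f(222,195,4.7,245,155)
l=tri('top0',L,'side0',Ls);r=tri('top0',R,'side0',Rs);print(l,r,np.linalg.norm(l-r))
l=atz('top0',L,92);r=atz('top0',R,92);d=(l-r);n=np.linalg.norm(d);d/=n
print('z92',l,r,n,'xdir',np.array([d[1],-d[0]]),'yaw',np.arctan2(-d[0],d[1]),'mid',(l+r)/2)
# capsule top corners: near end, in side view
a=tri('top0',f(560,120-34,6,310,200),'side0',f(0,0,1,0,0)) if 0 else None
for z in(0,44): print(z,[proj('side0',(*p,z)).round(1) for p in ((462,-228),(474,-326),(454,-328),(442,-230))])
for q in((505,260),(228,335)): print(atz('top0',np.array(q)/1.5625,25 if q[0]>300 else 60))
# capsule length/width
E
python3 - <<'E'
import sys; sys.path.insert(0,'.')
import os; os.chdir('.')
from h import *
# capsule top-edge ends in both views (crop coordinates)
f=lambda x,y,k,ox,oy:((x+.5)/k-.5+ox,(y+.5)/k-.5+oy)
print(tri('top0',f(558,-0+390-270,6,310-320/6,200),'side0',f(700-600,398-270,5,230,230)))
print(tri('top0',f(380,375-270,6,310-320/6,200),'side0',f(673-600,292-270,5,230,230)))
E
```

```text
[582.16859148 172.55106083  88.58462377] [ 625.81157597 -129.79302459   90.19695122] 305.4820054905852
z92 [579.17987749 172.47399483  92.        ] [ 624.37448472 -129.33501016   92.        ] 305.17409459817446 xdir [0.98897321 0.14809451] yaw 0.14864125527514604 mid [601.77718111  21.56949234  92.        ]
0 [array([245.3, 246.9]), array([258.4, 264.7]), array([250.9, 266.3]), array([238.3, 248.3])]
44 [array([244.8, 232.5]), array([258. , 249.4]), array([250.4, 251. ]), array([237.6, 233.8])]
[ 636.56649304 -248.37855709   25.        ]
[468.00641817 339.73135387  60.        ]
[ 452.9133087  -329.49680731   33.25187174]
[ 461.04925051 -229.30705601   40.49977932]
```

```bash
cat > plan.py <<'E'
import sys,numpy as np
from scipy.spatial.transform import Rotation as Ro
from cell import read_state
# plan.py grip n x y z yaw [x y z yaw n ...]: prints rows (rounded) from measured pose
def plan(wps,g):
    s=read_state(); p=np.array(s['eef_pos'],float); R=Ro.from_euler('xyz',s['tool_rot'])
    print(p.round(1),np.round(s['tool_rot'],3),np.round(s['force'],1),round(s['width'],1),round(s['clock'],1)); rows=[]
    for x,y,z,yaw,n in wps:
        T=np.array([x,y,z]); 
        for k in range(n,0,-1):
            d=np.round(R.inv().apply((T-p)/k)/10,1 if n>1 else 2)
            w=(R.inv()*Ro.from_euler('xyz',[np.pi,0,yaw])).as_rotvec(degrees=True)
            w=np.round(w/k,1); 
            rows.append(' '.join(f'{v:g}' for v in [g,*d,*w])); p=p+R.apply(d*10); R=R*Ro.from_rotvec(w,degrees=True)
    for i in range(0,len(rows),5): print('; '.join(rows[i:i+5]))
if __name__=='__main__':
    a=list(map(float,sys.argv[1:])); plan([(*a[i:i+4],int(a[i+4])) for i in range(1,len(a),5)],a[0])
E
python3 plan.py -1 440 150 200 1.9 15  532 11 52 1.72 10
```

```text
[245.5 601.2 230.5] [-3.14   0.     2.754] [0.4 0.2 0.3] 85.5 0.1
-1 -2.3 -2.3 0.2 -0 0 3.3; -1 -2.5 -2.2 0.2 -0 0 3.3; -1 -2.6 -2 0.2 -0 0 3.3; -1 -2.7 -1.9 0.2 -0 0 3.3; -1 -2.8 -1.7 0.2 -0 0 3.2
-1 -2.9 -1.5 0.2 -0 0 3.3; -1 -3 -1.4 0.2 -0 0 3.2; -1 -3 -1.2 0.2 -0 0 3.3; -1 -3.1 -1 0.2 -0 0 3.2; -1 -3.2 -0.8 0.2 -0 0 3.3
-1 -3.2 -0.7 0.2 -0 0 3.2; -1 -3.2 -0.5 0.2 -0 0 3.3; -1 -3.3 -0.3 0.2 -0 0 3.2; -1 -3.2 -0.1 0.3 -0 0 3.3; -1 -3.3 0.1 0.2 -0.1 0.1 3.2
-1 -1.6 0.4 1.5 0 -0 1; -1 -1.6 0.4 1.5 0 -0 1; -1 -1.6 0.5 1.5 0 -0 1; -1 -1.6 0.5 1.5 0 -0 1; -1 -1.6 0.5 1.5 0 -0 1.1
-1 -1.6 0.6 1.5 0 -0 1; -1 -1.5 0.6 1.5 0 -0 1.1; -1 -1.6 0.6 1.4 0 -0 1; -1 -1.5 0.7 1.5 0 -0 1.1; -1 -1.5 0.6 1.4 0 -0 1
```

Request:
move_arm(targets="-1 -2.3 -2.3 0.2 0 0 3.3; -1 -2.5 -2.2 0.2 0 0 3.3; -1 -2.6 -2 0.2 0 0 3.3; -1 -2.7 -1.9 0.2 0 0 3.3; -1 -2.8 -1.7 0.2 0 0 3.2")

```text
clock: 0.52
eef_pos: [310.5, 448.7, 220.9]
tool_rot: [-3.141, 0.0, 2.465]
force: [0.7, -0.0, 0.2]
width: 25.6
gripper_force: 0.0
```

Request:
move_arm(targets="-1 -2.9 -1.5 0.2 0 0 3.3; -1 -3 -1.4 0.2 0 0 3.2; -1 -3 -1.2 0.2 0 0 3.3; -1 -3.1 -1 0.2 0 0 3.2; -1 -3.2 -0.8 0.2 0 0 3.3")

```text
clock: 0.93
eef_pos: [376.0, 299.1, 211.1]
tool_rot: [-3.141, -0.0, 2.181]
force: [0.8, -0.3, 0.4]
width: -0.3
gripper_force: 0.0
```

Request:
move_arm(targets="-1 -3.2 -0.7 0.2 0 0 3.2; -1 -3.2 -0.5 0.2 0 0 3.3; -1 -3.3 -0.3 0.2 0 0 3.2; -1 -3.2 -0.1 0.3 0 0 3.3; -1 -3.3 0.1 0.2 0 0 3.2")

```text
clock: 1.35
eef_pos: [440.6, 149.3, 200.0]
tool_rot: [-3.141, -0.0, 1.898]
force: [0.7, 1.0, -0.9]
width: -0.0
gripper_force: 0.0
```

Request:
move_arm(targets="-1 -1.6 0.4 1.5 0 0 1; -1 -1.6 0.4 1.5 0 0 1; -1 -1.6 0.5 1.5 0 0 1; -1 -1.6 0.5 1.5 0 0 1; -1 -1.6 0.5 1.5 0 0 1.1")

```text
clock: 1.77
eef_pos: [486.0, 80.1, 124.4]
tool_rot: [-3.141, -0.0, 1.811]
force: [0.8, 0.3, 0.2]
width: 0.3
gripper_force: 0.0
```

Request:
move_arm(targets="-1 -1.6 0.6 1.5 0 0 1; -1 -1.5 0.6 1.5 0 0 1.1; -1 -1.6 0.6 1.4 0 0 1; -1 -1.5 0.7 1.5 0 0 1.1; -1 -1.5 0.6 1.4 0 0 1")

```text
clock: 2.18
eef_pos: [532.1, 11.1, 51.2]
tool_rot: [-3.141, -0.0, 1.72]
force: [0.2, -0.3, -0.7]
width: -0.4
gripper_force: 0.0
```

```bash
python3 - <<'E'
from h import *
print(read_state()['eef_pos'],read_state()['tool_rot'])
d=shot('side','side1'); e=shot('top','top1')
a=d['color'][140:230,225:330,::-1]; b=e['color'][130:200,180:300,::-1]
C=np.zeros((540,800,3),np.uint8)
a=cv2.resize(a,(420,360)); b=cv2.resize(b,(360,210)); C[:360,:420]=a; C[:210,430:790]=b
cv2.imwrite('pics/c2.png',np.clip(C*1.7,0,255))
E
```

```text
[532.09635469  11.07091309  51.16668782] [-3.14110652e+00 -1.57314388e-04  1.71968408e+00][ WARN:0@1.839] global loadsave.cpp:1063 imwrite_ Unsupported depth image for selected encoder is fallbacked to CV_8U.
```

View pics/c2.png

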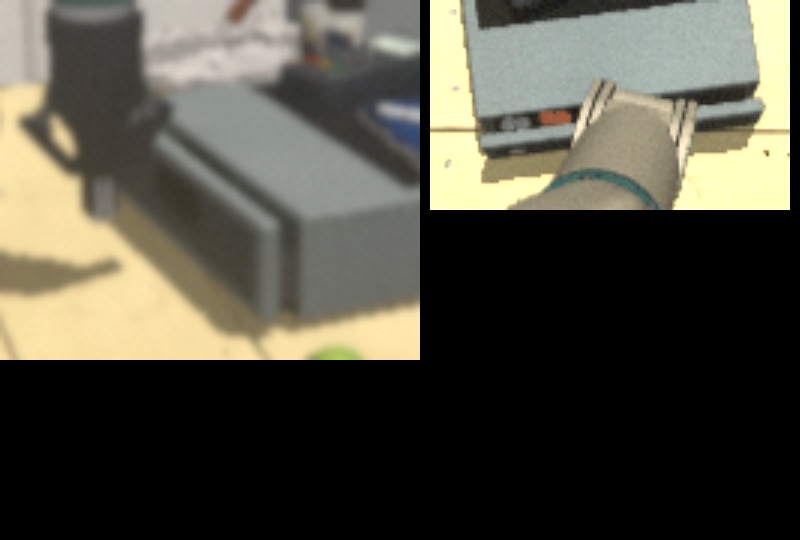

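The side view shows the shut fingers about 60 mm before the front. Their knuckles bulge along the closing line at about the height of the front's top edge. I will turn the tool 90° so that the slim finger side does the pushing.

Request:
move_arm(targets="-1 0 0 0 0 0 7; -1 0 0 0 0 0 7; -1 0 0 0 0 0 7; -1 0 0 0 0 0 7; -1 0 0 0 0 0 7")

```text
clock: 2.7
eef_pos: [531.4, 13.0, 52.8]
tool_rot: [-3.141, -0.001, 1.105]
force: [-0.7, 0.5, 0.1]
width: 0.0
gripper_force: 0.0
```

Request:
move_arm(targets="-1 0 0 0 0 0 7; -1 0 0 0 0 0 7; -1 0 0 0 0 0 7; -1 0 0 0 0 0 7; -1 0 0 0 0 0 7")

```text
clock: 3.12
eef_pos: [531.4, 13.3, 52.8]
tool_rot: [-3.14, -0.001, 0.494]
force: [0.5, 0.3, 0.5]
width: 0.2
gripper_force: 0.0
```

Request:
move_arm(targets="-1 0 0 0 0 0 7; -1 0 0 0 0 0 7; -1 1 0 0 0 0 6; -1 1.5 0 0 0 0 0; -1 1.5 0 0 0 0 0")

```text
clock: 3.53
eef_pos: [570.8, 20.6, 52.7]
tool_rot: [-3.14, 0.001, 0.151]
force: [0.9, 0.4, -0.1]
width: -0.1
gripper_force: 0.0
```

Request:
move_arm(targets="-1 0.5 0 0 0 0 0; -1 0.5 0 0 0 0 0; -1 0.3 0 0 0 0 0; -1 0.3 0 0 0 0 0; -1 0 0 0 0 0 0")

```text
clock: 3.95
eef_pos: [586.9, 21.2, 52.3]
tool_rot: [-3.141, 0.0, 0.15]
force: [1.3, -0.4, -0.5]
width: -0.2
gripper_force: 0.0
```

Request:
move_arm(targets="-1 0.3 0 0 0 0 0; -1 0.2 0 0 0 0 0; -1 0.2 0 0 0 0 0; -1 0 0 0 0 0 0")

```text
clock: 4.28
eef_pos: [593.3, 22.0, 52.1]
tool_rot: [-3.141, 0.001, 0.149]
force: [-3.3, -0.0, 1.3]
width: 0.0
gripper_force: 0.0
```

Request:
move_arm(targets="-1 0.4 0 0 0 0 0; -1 0.4 0 0 0 0 0; -1 0 0 0 0 0 0")

```text
clock: 4.53
eef_pos: [600.0, 23.0, 51.5]
tool_rot: [-3.141, 0.004, 0.149]
force: [-5.7, -1.4, -1.7]
width: 0.1
gripper_force: 0.0
```

Request:
move_arm(targets="-1 0.2 0 0 0 0 0; -1 0.1 0 0 0 0 0; -1 0 0 0 0 0 0")

```text
clock: 4.78
eef_pos: [600.0, 23.1, 51.4]
tool_rot: [-3.14, 0.009, 0.149]
force: [-11.9, -2.2, 5.1]
width: -0.1
gripper_force: 0.0
```

Request:
move_arm(targets="-1 0.3 0 0 0 0 0; -1 -3 0 0 0 0 0; -1 -4 0 0 0 0 0; -1 -3 0 -3 0 0 0; -1 -1 0 -4 0 0 0")

```text
clock: 5.2
eef_pos: [492.9, 7.6, 119.9]
tool_rot: [-3.139, 0.01, 0.147]
force: [1.3, 1.8, -0.4]
width: -0.2
gripper_force: 0.0
```

Request:
move_arm(targets="1 0 0 -4 0 0 0; 1 0 0 -4 0 0 -6; 1 0 0 0 0 0 -7; 1 0 0 0 0 0 -7; 1 0 0 0 0 0 -7")

```text
clock: 5.62
eef_pos: [501.3, 8.3, 203.2]
tool_rot: [3.139, -0.004, 0.628]
force: [0.1, 0.6, 0.3]
width: 60.6
gripper_force: 0.0
```

```bash
python3 plan.py 1 458 -278 130 1.69 18
```

```text
[501.3   8.3 203.2] [ 3.139 -0.004  0.628] [0.1 0.6 0.3] 60.6 5.6
1 -1.1 1.1 0.4 0 -0 -3.4; 1 -1.2 1.1 0.4 0 -0 -3.4; 1 -1.3 1 0.4 0 -0 -3.4; 1 -1.3 0.9 0.4 0 -0 -3.4; 1 -1.4 0.9 0.4 0 -0 -3.4
1 -1.4 0.8 0.4 0 -0 -3.4; 1 -1.5 0.7 0.4 0 -0 -3.4; 1 -1.5 0.6 0.4 0 -0 -3.4; 1 -1.5 0.5 0.4 0 -0 -3.4; 1 -1.6 0.4 0.4 0 -0 -3.4
1 -1.6 0.3 0.4 0 -0 -3.4; 1 -1.6 0.2 0.4 0 -0 -3.4; 1 -1.6 0.1 0.4 0 -0 -3.3; 1 -1.6 0 0.4 0.1 -0 -3.4; 1 -1.6 -0 0.4 0 -0 -3.3
1 -1.6 -0.1 0.4 0.1 -0 -3.4; 1 -1.5 -0.3 0.4 0 -0 -3.3; 1 -1.6 -0.3 0.5 0.1 -0 -3.4
```

Request:
move_arm(targets="1 -1.1 1.1 0.4 0 0 -3.4; 1 -1.2 1.1 0.4 0 0 -3.4; 1 -1.3 1 0.4 0 0 -3.4; 1 -1.3 0.9 0.4 0 0 -3.4; 1 -1.4 0.9 0.4 0 0 -3.4")

```text
clock: 6.03
eef_pos: [487.9, -72.5, 182.0]
tool_rot: [3.139, -0.002, 0.921]
force: [-0.3, -0.8, -0.2]
width: 85.5
gripper_force: 0.0
```

Request:
move_arm(targets="1 -1.4 0.8 0.4 0 0 -3.4; 1 -1.5 0.7 0.4 0 0 -3.4; 1 -1.5 0.6 0.4 0 0 -3.4; 1 -1.5 0.5 0.4 0 0 -3.4; 1 -1.6 0.4 0.4 0 0 -3.4")

```text
clock: 6.45
eef_pos: [475.6, -153.1, 162.0]
tool_rot: [3.139, -0.0, 1.217]
force: [-0.3, -0.3, 0.1]
width: 85.5
gripper_force: 0.0
```

Request:
move_arm(targets="1 -1.6 0.3 0.4 0 0 -3.4; 1 -1.6 0.2 0.4 0 0 -3.4; 1 -1.6 0.1 0.4 0 0 -3.3; 1 -1.6 0 0.4 0 0 -3.4; 1 -1.6 0 0.4 0 0 -3.3")

```text
clock: 6.87
eef_pos: [462.1, -232.7, 142.0]
tool_rot: [3.139, 0.001, 1.51]
force: [-0.8, -0.4, -0.1]
width: 85.3
gripper_force: 0.0
```

Request:
move_arm(targets="1 -1.6 -0.1 0.4 0 0 -3.4; 1 -1.5 -0.3 0.4 0 0 -3.3; 1 -1.6 -0.3 0.5 0 0 -3.4")

```text
clock: 7.12
eef_pos: [455.0, -279.7, 129.0]
tool_rot: [3.139, 0.002, 1.686]
force: [1.1, 0.2, -0.6]
width: 85.6
gripper_force: 0.0
```

```bash
python3 - <<'E'
from h import *
print(read_state()['eef_pos'],read_state()['tool_rot'])
d=shot('side','side2'); e=shot('top','top2')
a=d['color'][140:280,215:325,::-1]; b=e['color'][130:230,180:360,::-1]
C=np.zeros((600,800,3),np.uint8)
a=cv2.resize(a,(330,420)); b=cv2.resize(b,(450,250)); C[:420,:330]=a; C[:250,340:790]=b
cv2.imwrite('pics/c3.png',np.clip(C*1.7,0,255).astype(np.uint8))
E
```

```text
[ 455.00256503 -279.71425267  129.02436904] [3.13919762e+00 1.54014077e-03 1.68627828e+00]
```

View pics/c3.png

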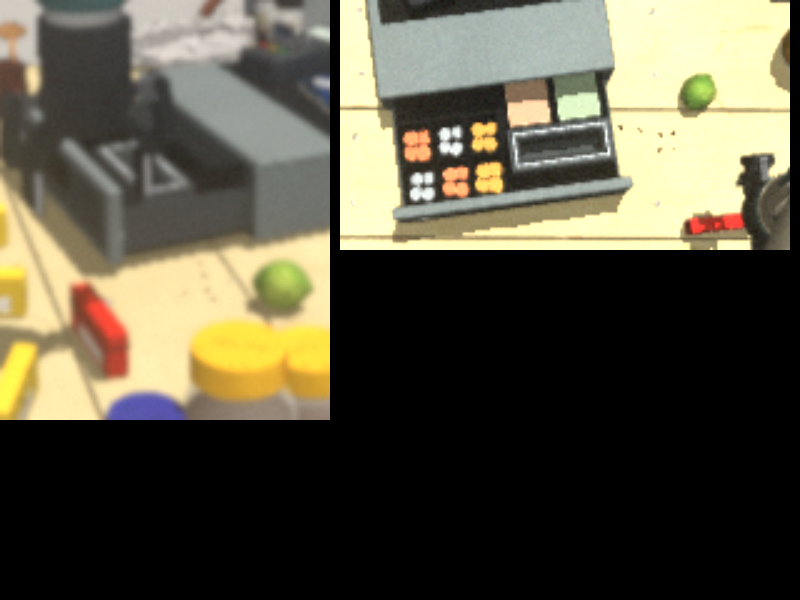

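The drawer is open. The top crop shows the slot's bezel centred at about (560,144). The capsule is still standing at crop (715,224), partly hidden by the gripper, and the lime is untouched.

Request:
move_arm(targets="1 0.1 0.3 2.5 0 0 0; 1 0 0 2.5 0 0 0; 1 0 0 2.5 0 0 0; 1 0 0 2 0 0 0; 1 0 0 1.4 0 0 0")

```text
clock: 7.63
eef_pos: [457.3, -275.7, 18.3]
tool_rot: [-3.141, -0.001, 1.683]
force: [-0.5, -0.2, -0.3]
width: 85.2
gripper_force: 0.0
```

Request:
move_arm(targets="-1 0 0 0 0 0 0; -1 0 0 0 0 0 0; -1 0 0 0 0 0 0; -1 0 0 0 0 0 0; -1 0 0 0 0 0 0")

```text
clock: 8.05
eef_pos: [457.7, -277.3, 20.9]
tool_rot: [3.14, 0.001, 1.684]
force: [-0.1, -0.2, -0.6]
width: 25.4
gripper_force: 0.0
```

```bash
python3 - <<'E'
from h import *
im=cv2.imread('pics/top2.png').astype(int)
x0,y0,x1,y1=246,176,292,204
g=im[y0:y1,x0:x1]
m=((g.min(2)>85)&(g.max(2)-g.min(2)<25)).astype(np.uint8)
for r in g.min(2)[:, ::1]: print(''.join('%4d'%v for v in r))
E
```

```text
29  93 100 105 106 102 105 104 102 103 104 105 106 102 105 101 105 107  33  20  31  69 116 120 118 119 119 121 117 130 128 130 109  83  73  60  60  63  33  29  37  48 104 118 120 121
  30  78 101 105 105 105 105 104 103 101 106 107 107 104 106 108 105 104  46  14  28  45 124 138 107 100  76  65  61  64  66  70  51  40  39  42  44  57  55  56  59  60  89 112 119 118
  24  50 101 107 104 103 107 106 103 101 109 106 106 103 116 118 111  89  54  25  21  30  64  69  53  51  47  38  46  55  56  58  57  59  58  56  51  79  73  81  86  69  89 118 119 120
  21  35  97 105 101 103 104 114 116  88  75  69  56  53  57  57  64  46  41  33  42  45  57  56  58  58  55  60  63  57  74  95  95 117 144 139 130 148 122 131 100  64  78 114 118 119
  22  20  85  72  56  53  49  56  59  49  45  43  37  49  54  59  57  54  57  55  58  49  77  79  94 123 114 144 135 144 148 126 106  92  86  80  84  88  73 104 104  66  67 115 120  65
  25  24  47  41  37  45  42  54  52  54  55  59  54  58  56  78  94  86 116 141 135 133 146 122  94 105  81  87  85  87  86  74  63  48  42  42  46  44  40  86 119  71  63 112 
[... 3377 characters left out ...]
9  22  21  18  16  20  16  18  17  20  20  19  17  23  21  21  19  20  20  21  20  16  21  15  21  19  20  18  21  28  25  26  20  17  20  25  54
  28  19  18  16  20  18  19  16  17  17  19  18  18  22  18  21  20  11  14  15  24  21  18  19  18  16  20  20  20  28  24  27  25  30  24  23  26  26  26  24  38  50  56  84  92  85
  25  15  21  18  19  22  21  17  18  20  18  20  25  22  24  21  19  23  18  16  15  26  20  22  27  27  25  25  24  28  23  23  38  44  59  77  86  82  83  88  95  94  97 102 105 102
  27  19  19  17  17  24  20  20  16  18  18  19  21  25  28  23  21  21  26  25  31  20  26  28  29  35  52  61  85  93  85  87  93  91  97 102 103 100 103 105 105 102 101 102 104 102
```

Request:
move_arm(targets="-1 0 0 0 0 0 0; -1 0 0 0 0 0 0; -1 0 0 0 0 0 0")

```text
clock: 8.3
eef_pos: [457.7, -277.4, 21.0]
tool_rot: [3.14, 0.001, 1.684]
force: [-0.4, 0.9, 6.5]
width: 18.8
gripper_force: 60.3
```

```bash
python3 - <<'E'
from h import *
g=cv2.imread('pics/top2.png').min(2).astype(int)
m=np.zeros_like(g,np.uint8); 
for y in range(177,200):
    for x in range(248,289):
        if g[y,x]>100: m[y,x]=1
n,l,st,_=cv2.connectedComponentsWithStats(m,connectivity=8); 
for i in range(1,n):
    if st[i,4]>30: 
        p=cv2.findNonZero((l==i).astype(np.uint8)); r=cv2.minAreaRect(p); B=np.array([atz('top2',q,74)[:2] for q in cv2.boxPoints(r)]); print(st[i],r,B.round(1).tolist(),B.mean(0), np.linalg.norm(B-np.roll(B,1,0),axis=1))
c4=np.array([atz('top2',q,74) for q in ((249.2,182.9),(285.8,179),(287.2,191),(250.9,195.5))]); print(c4.round(1),c4.mean(0))
# front face top corners, open
xd=np.array([.989,.148]); yd=np.array([-.148,.989]); o=np.array([601.8,21.6]); print('pred',o-55*xd-72*yd)
# crop of front edges: (396,216) left,(632,184) right in c3
f=lambda x,y:((x-340+.5)/2.5-.5+180,(y+.5)/2.5-.5+130)
a=atz('top2',f(396,214),92);b=atz('top2',f(631,186),92);mid=(a+b)/2;print(a,b,np.linalg.norm(a-b),'yaw',np.arctan2(b[0]-a[0],a[1]-b[1]),'from front',mid[:2]+70*xd-72*yd)
for P in([540,-60,74],): print(proj('side2',P))
E
```

```text
[248 177  16   3  37] ((255.5, 178.0), (2.0, 15.0), 90.0) [[590.4, 8.3], [590.6, -40.7], [584.0, -40.7], [583.7, 8.3]] [587.16084595 -16.18687808] [ 6.61997276 49.02744937  6.62309427 48.99320054]
[271 179  17  13  34] ((279.0, 185.0), (12.0, 16.0), 90.0) [[584.1, -66.8], [584.3, -119.2], [544.7, -118.8], [544.5, -66.7]] [564.40150166 -92.87049416] [39.55539658 52.33416579 39.57698463 52.1154218 ]
[[ 570.9    4.3   74. ]
 [ 584.3 -115.2   74. ]
 [ 544.7 -119.4   74. ]
 [ 529.5   -1.3   74. ]] [557.34999503 -57.91930149  74.        ]
pred [558.061 -57.748]
[463.44962431 153.45054115  92.        ] [ 500.21147979 -145.67316416   92.        ] 301.37422766514743 yaw 0.12228529553439858 from front [561.71655205 -56.9593115 ]
[257.50663318 195.80864737]
```

Request:
move_arm(targets="-1 0 0 -2 0 0 0; -1 0 0 -3 0 0 0; -1 0 0 -3 0 0 0; -1 0 0 -3 0 0 0; -1 0 0 -2 0 0 0")

```text
clock: 8.72
eef_pos: [457.4, -277.4, 152.6]
tool_rot: [3.139, 0.002, 1.683]
force: [0.1, -0.4, -2.1]
width: 18.9
gripper_force: 59.2
```

```bash
python3 - <<'E'
from h import *
g=cv2.cvtColor(cv2.imread('pics/top2.png'),cv2.COLOR_BGR2GRAY).astype(float); g=cv2.GaussianBlur(g,(3,3),.7)
def edge(x0,x1,ya,yb,sign,z,w=6):
    P=[]
    for x in range(x0,x1):
        yc=ya+(yb-ya)*(x-x0)/(x1-x0); ys=np.arange(int(yc-w),int(yc+w+1)); d=np.clip(sign*(g[ys+1,x]-g[ys-1,x]),0,None)
        k=d.argmax(); s=slice(max(0,k-1),k+2); P.append((x,(ys[s]*d[s]).sum()/d[s].sum()))
    P=np.array(P,np.float32)
    W=np.array([atz('top2',p,z)[:2] for p in P],np.float32)
    vx,vy,a,b=cv2.fitLine(W,cv2.DIST_HUBER,0,.01,.01).ravel(); 
    if vy<0: vx,vy=-vx,-vy
    r=(W-[a,b])@np.array([vy,-vx]); print('yaw',np.arctan2(-vx,vy),'pt',a,b,'res',np.median(abs(r)))
edge(200,285,168.5,159.5,-1,94)      # roof edge: bright above -> dark
edge(206,292,214,204,1,92)           # drawer front rear top edge
edge(204,290,216.5,206,-1,92)
im=cv2.imread('pics/top0.png'); g=cv2.GaussianBlur(cv2.cvtColor(im,cv2.COLOR_BGR2GRAY).astype(float),(3,3),.7)
edge(200,285,168.5,159.5,-1,94)
s=read_state();print(s['eef_pos'],s['tool_rot'],s['width'],s['force'])
d=shot('side','side3');shot('top','top3')
K,R,t=cal('side3'); u=proj('side3',s['eef_pos']).astype(int); print(u)
c=d['color'][u[1]-50:u[1]+40,u[0]-50:u[0]+50,::-1]
cv2.imwrite('pics/c4.png',np.clip(cv2.resize(c,None,fx=6,fy=6,interpolation=cv2.INTER_CUBIC)*1.7,0,255).astype(np.uint8))
E
```

```text
yaw 0.14629349 pt 634.0033 27.448862 res 0.5349228
yaw 0.14463529 pt 493.26886 -4.2778883 res 0.5620369
yaw 0.1371096 pt 477.4621 18.269197 res 0.28054777
yaw 0.13325366 pt 633.845 27.234533 res 0.5472641
[ 457.36734265 -277.44901053  152.6119954 ] [3.13914283e+00 1.62018788e-03 1.68341551e+00] 18.863680793933085 [ 0.08574543 -0.44001429 -2.11340336]
[245 202]
```

View pics/c4.png

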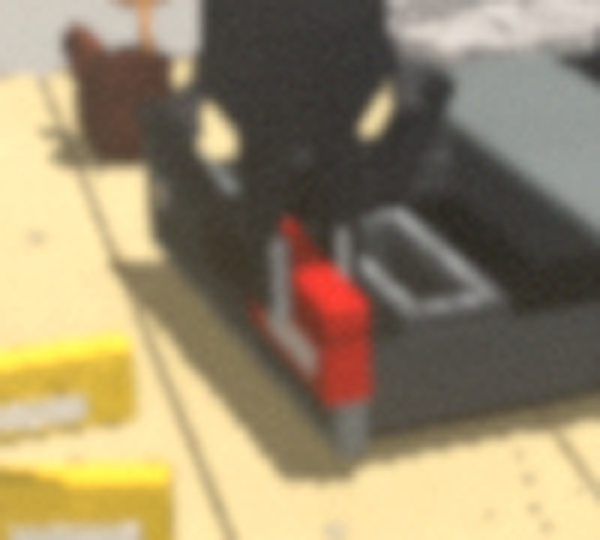

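```bash
python3 - <<'E'
from h import *
s=read_state();p=s['eef_pos']; a=.113; X=np.array([np.cos(a),np.sin(a),0]);Y=np.array([-np.sin(a),np.cos(a),0])
o=np.array([245-50,202-50])
h=cv2.cvtColor(cv2.imread('pics/side3.png'),cv2.COLOR_BGR2HSV)
m=(((h[...,0]<8)|(h[...,0]>172))&(h[...,1]>150)&(h[...,2]>60)); m[:180]=0;m[225:]=0;m[:,:230]=0;m[:,262:]=0
ys,xs=np.nonzero(m); print('mask',xs.min(),xs.max(),ys.min(),ys.max())
for off in(-3,0,3):
    c=p-[0,0,21]+Y*off
    V=np.array([proj('side3',c+X*i*10+Y*j*50+[0,0,k]) for i in(-1,1) for j in(-1,1) for k in(0,44)])
    print(off,V.min(0).round(1),V.max(0).round(1)); 
    for q in V: print(((q-o+.5)*6-.5).round().tolist(),end=' ')
    print()
E
python3 plan.py -1 535 -120 160 1.71 5 558 -58 150 1.711 4
```

```text
mask 242 256 189 218
-3 [236.4 187. ] [257.9 219.4]
[333.0, 407.0] [329.0, 305.0] [255.0, 314.0] [251.0, 219.0] [380.0, 398.0] [377.0, 297.0] [299.0, 306.0] [295.0, 212.0] 
0 [236.  186.6] [257.4 218.9]
[330.0, 404.0] [327.0, 303.0] [253.0, 311.0] [249.0, 217.0] [377.0, 395.0] [375.0, 295.0] [297.0, 304.0] [293.0, 210.0] 
3 [235.7 186.2] [257.  218.4]
[328.0, 401.0] [324.0, 300.0] [251.0, 309.0] [247.0, 214.0] [374.0, 392.0] [372.0, 292.0] [294.0, 301.0] [291.0, 208.0] 
[ 458.8 -278.3  153.3] [3.135 0.004 1.684] [ 0.3  0.6 -1.4] 18.6 8.8
-1 3 1.9 -0.1 0.1 0 -0.3; -1 3 1.9 -0.1 0.1 0.1 -0.3; -1 2.9 1.9 -0.2 0 0 -0.3; -1 2.9 1.9 -0.1 0.1 0.1 -0.3; -1 3 1.9 -0.2 0 0 -0.3
-1 1.4 0.8 0.3 0 0 -0; -1 1.5 0.8 0.2 0 0 -0; -1 1.4 0.8 0.3 0 0 -0; -1 1.5 0.7 0.2 0 0 -0.1
```

The crop shows the capsule gripped upright: near-end bottom at (325,400)/(372,402) and far bottom at (252,303). That matches a centred grasp to within about 2 mm.

Request:
move_arm(targets="-1 3 1.9 -0.1 0 0 -0.3; -1 3 1.9 -0.1 0 0 -0.3; -1 2.9 1.9 -0.2 0 0 -0.3; -1 2.9 1.9 -0.1 0 0 -0.3; -1 3 1.9 -0.2 0 0 -0.3")

```text
clock: 9.23
eef_pos: [532.4, -116.8, 155.6]
tool_rot: [-3.14, -0.001, 1.71]
force: [0.4, -0.3, -2.4]
width: 18.3
gripper_force: 59.2
```

Request:
move_arm(targets="-1 1.4 0.8 0.3 0 0 0; -1 1.5 0.8 0.2 0 0 0; -1 1.4 0.8 0.3 0 0 0; -1 1.5 0.7 0.2 0 0 -0.1; -1 0 0 0 0 0 0")

```text
clock: 9.65
eef_pos: [555.4, -51.7, 144.9]
tool_rot: [-3.14, -0.003, 1.717]
force: [0.8, 0.7, -1.7]
width: 18.7
gripper_force: 59.2
```

```bash
python3 plan.py -1 558 -58 105 1.711 3
```

```text
[555.4 -51.7 144.9] [-3.140e+00 -3.000e-03  1.717e+00] [ 0.8  0.7 -1.7] 18.7 9.7
-1 -0.2 0.1 1.3 -0 -0.1 0.1; -1 -0.2 0 1.3 -0.1 -0 0.1; -1 -0.3 0.1 1.4 -0 -0.1 0.2
```

Request:
move_arm(targets="-1 -0.3 0.1 1.3 0 0 0.1; -1 -0.3 0.1 1.3 0 0 0.1; -1 -0.1 0 1.2 0 0 0.1; -1 0 0 0 0 0 0")

```text
clock: 9.98
eef_pos: [555.9, -64.1, 106.0]
tool_rot: [-3.136, -0.001, 1.705]
force: [-0.0, -0.8, -2.5]
width: 19.3
gripper_force: 59.2
```

```bash
python3 plan.py -1 558 -58 105 1.711 1; python3 - <<'E'
from h import *
s=read_state()
d=shot('side','side4');shot('top','top4')
u=proj('side4',s['eef_pos']).astype(int); print(u)
c=d['color'][u[1]-40:u[1]+40,u[0]-45:u[0]+55,::-1]
cv2.imwrite('pics/c5.png',np.clip(cv2.resize(c,None,fx=7,fy=7,interpolation=cv2.INTER_CUBIC)*1.9,0,255).astype(np.uint8))
E
```

```text
[555.9 -64.1 106. ] [-3.136e+00 -1.000e-03  1.705e+00] [-0.  -0.8 -2.5] 19.3 10.0
-1 0.57 0.29 0.1 -0.3 -0 -0.3
[262 185]
```

View pics/c5.png

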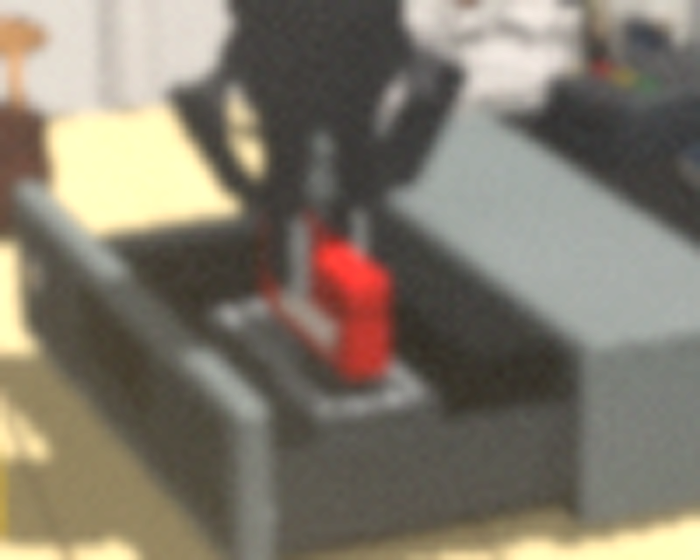

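Request:
move_arm(targets="-1 0.5 0.3 0 0 0 -0.3; -1 0 0 0 0 0 0; -1 0 0 0 0 0 0")

```text
clock: 10.33
eef_pos: [561.4, -57.2, 109.4]
tool_rot: [3.14, -0.0, 1.713]
force: [0.6, 0.1, -1.8]
width: 19.1
gripper_force: 59.1
```

```bash
python3 plan.py -1 558 -58 95 1.711 1; python3 - <<'E'
from h import *
f=lambda x,y:((x+.5)/7-.5+217,(y+.5)/7-.5+145)
P=[atz('side4',f(*q),74) for q in((433,393),(312,412),(215,315))]; print(np.round(P,1)); print('centre',(P[0]+P[2])/2)
xd=np.array([.9902,.1395]);yd=np.array([-.1395,.9902]);c=np.array([558,-58])
for sx,sy in((1,-1),(-1,-1),(-1,1)): print((c+xd*sx*20+yd*sy*60).round(1))
E
```

```text
[561.4 -57.2 109.4] [ 3.14  -0.     1.713] [ 0.6  0.1 -1.8] 19.1 10.3
-1 -0.03 -0.35 1.44 0.1 -0 0.1
[[ 590.1 -114.8   74. ]
 [ 536.2 -119.1   74. ]
 [ 521.5   -0.9   74. ]]
centre [555.79208213 -57.82159954  74.        ]
[ 586.2 -114.6]
[ 546.6 -120.2]
[529.8  -1.4]
```

Request:
move_arm(targets="-1 0 -0.2 0.5 0 0 0; -1 0 0 0 0 0 0; -1 0 0 0 0 0 0; -1 0 0 0 0 0 0")

```text
clock: 10.67
eef_pos: [558.6, -58.3, 103.7]
tool_rot: [-3.141, -0.0, 1.712]
force: [0.8, -0.7, -1.8]
width: 19.0
gripper_force: 59.1
```

Request:
move_arm(targets="-1 0 0 0 0 0 0; -1 0 0 0 0 0 0")

```text
clock: 10.83
eef_pos: [558.9, -58.3, 103.8]
tool_rot: [3.141, 0.0, 1.712]
force: [0.1, -0.3, -2.2]
width: 18.8
gripper_force: 59.1
```

Request:
move_arm(targets="-1 0 -0.1 0.5 0 0 0; -1 0 0 0.5 0 0 0; -1 0 0 0.4 0 0 0; -1 0 0 0 0 0 0")

```text
clock: 11.17
eef_pos: [557.9, -56.0, 89.9]
tool_rot: [3.141, -0.003, 1.713]
force: [-1.8, 5.7, 8.5]
width: 18.8
gripper_force: 61.5
```

Request:
move_arm(targets="-1 0.3 0 0 0 0 0; -1 0 0 0 0 0 0; -1 0 0 0.2 0 0 0; -1 0 0 0 0 0 0")

```text
clock: 11.5
eef_pos: [556.8, -55.5, 87.0]
tool_rot: [-3.14, -0.0, 1.712]
force: [-0.4, 0.5, -2.3]
width: 18.7
gripper_force: 60.0
```

Now it moves freely, with the underside about 8 mm below the mouth. Going deeper.

Request:
move_arm(targets="-1 0 0 0.3 0 0 0; -1 0 0 0.3 0 0 0; -1 0 0 0.2 0 0 0; -1 0 0 0 0 0 0")

```text
clock: 11.83
eef_pos: [556.9, -55.5, 79.0]
tool_rot: [-3.14, -0.0, 1.712]
force: [-0.6, 0.8, -1.8]
width: 18.7
gripper_force: 60.0
```

Request:
move_arm(targets="-0.2 0 0 0 0 0 0; -0.2 0 0 0 0 0 0; -0.2 0 0 0 0 0 0; -0.2 0 0 0 0 0 0; -0.2 0 0 0 0 0 0")

```text
clock: 12.25
eef_pos: [557.5, -55.5, 80.0]
tool_rot: [3.141, 0.0, 1.712]
force: [-0.7, -0.1, -0.3]
width: 34.3
gripper_force: 0.0
```

Request:
move_arm(targets="-0.2 0 0 -2 0 0 0; -0.2 0 0 -3 0 0 0; -0.2 0 0 -4 0 0 0; -1 0 0 -4 0 0 0; -1 0 0 0 0 0 0")

```text
clock: 12.67
eef_pos: [562.0, -56.6, 217.2]
tool_rot: [3.128, 0.003, 1.711]
force: [1.4, 0.4, 1.1]
width: 10.4
gripper_force: 0.0
```

```bash
python3 plan.py -1 500 100 205 0.9 6 425 0 180 0.14 7 425 -1 55 0.14 5; python3 - <<'E'
from h import *
d=shot('side','side5');e=shot('top','top5')
C=np.zeros((420,760,3),np.uint8)
C[:420,:420]=cv2.resize(d['color'][160:220,235:295,::-1],(420,420),interpolation=cv2.INTER_CUBIC)
C[:300,430:760]=cv2.resize(e['color'][150:210,235:301,::-1],(330,300),interpolation=cv2.INTER_CUBIC)
cv2.imwrite('pics/c6.png',np.clip(C*1.9,0,255).astype(np.uint8))
E
```

```text
[562.  -56.6 217.2] [3.128e+00 3.000e-03 1.711e+00] [1.4 0.4 1.1] 10.4 12.7
-1 2.7 -0.7 0.2 0.1 -0 7.7; -1 2.6 -1 0.2 0.1 -0 7.8; -1 2.5 -1.4 0.2 0.1 -0 7.7; -1 2.3 -1.7 0.2 0.1 -0.1 7.8; -1 2 -1.9 0.2 0.2 -0 7.7
-1 1.7 -2.2 0.1 0.2 -0.1 7.8; -1 -1.8 0 0.4 -0 0 6.2; -1 -1.8 0.2 0.4 -0 0 6.2; -1 -1.7 0.4 0.4 -0 0 6.2; -1 -1.7 0.6 0.3 -0 0 6.2
-1 -1.6 0.8 0.4 -0 0 6.2; -1 -1.5 1 0.3 -0 0 6.3; -1 -1.3 1.2 0.4 -0 0 6.2; -1 -0 0 2.5 -0 0 0; -1 -0 0 2.5 -0 0 0
-1 -0 0 2.5 -0 0 0; -1 -0 0 2.5 -0 0 0; -1 -0 0.1 2.5 -0 0 0
```

View pics/c6.png

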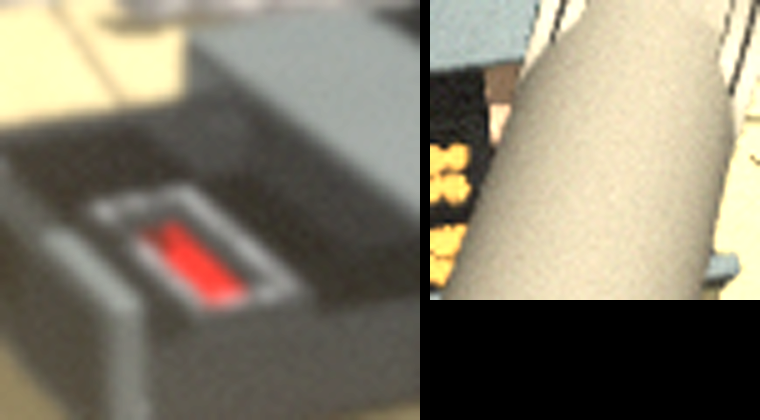

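The side crop shows the red top well down inside the slot, at about (195,260), so the capsule has dropped in. Next I go to the front to push it shut.

```bash
python3 plan.py -1 435 -3 190 0.14 15 435 -3 56 0.14 5
```

```text
[558.4 -55.4 211.7] [3.137 0.    1.712] [-0.2 -0.2 -0.2] 0.4 12.8
-1 0.5 -0.8 0.1 0 -0 6; -1 0.4 -0.8 0.1 0 -0 6; -1 0.3 -0.8 0.1 0 -0 6; -1 0.2 -0.9 0.2 0 -0 6; -1 0.1 -0.9 0.1 0 -0 6
-1 0 -0.9 0.2 0 -0 6; -1 -0.1 -0.9 0.1 0 -0 6; -1 -0.2 -0.9 0.2 0 -0 6; -1 -0.3 -0.8 0.1 0 -0 6; -1 -0.3 -0.8 0.2 0 -0 6
-1 -0.4 -0.8 0.1 0 -0 6; -1 -0.5 -0.7 0.2 0 -0.1 6; -1 -0.6 -0.7 0.1 0 -0 6; -1 -0.6 -0.6 0.2 0 -0.1 6; -1 -0.8 -0.6 0.1 0.1 -0 6.1
-1 0 0 2.7 -0 -0 -0; -1 0 0 2.7 -0 -0 -0; -1 0 0 2.7 -0 -0 -0; -1 0 0 2.7 -0 -0 -0; -1 0 0 2.6 -0 -0 -0
```

Request:
move_arm(targets="-1 0.5 -0.8 0.1 0 0 6; -1 0.4 -0.8 0.1 0 0 6; -1 0.3 -0.8 0.1 0 0 6; -1 0.2 -0.9 0.2 0 0 6; -1 0.1 -0.9 0.1 0 0 6")

```text
clock: 13.18
eef_pos: [514.1, -37.0, 202.1]
tool_rot: [-3.138, 0.001, 1.183]
force: [-0.4, -0.2, -0.2]
width: -0.2
gripper_force: 0.0
```

Request:
move_arm(targets="-1 0 -0.9 0.2 0 0 6; -1 -0.1 -0.9 0.1 0 0 6; -1 -0.2 -0.9 0.2 0 0 6; -1 -0.3 -0.8 0.1 0 0 6; -1 -0.3 -0.8 0.2 0 0 6")

```text
clock: 13.6
eef_pos: [473.1, -20.7, 194.4]
tool_rot: [-3.14, 0.003, 0.659]
force: [-0.7, -0.2, -0.2]
width: 0.2
gripper_force: 0.0
```

Request:
move_arm(targets="-1 -0.4 -0.8 0.1 0 0 6; -1 -0.5 -0.7 0.2 0 0 6; -1 -0.6 -0.7 0.1 0 0 6; -1 -0.6 -0.6 0.2 0 0 6; -1 -0.8 -0.6 0.1 0 0 6.1")

```text
clock: 14.02
eef_pos: [431.9, -2.5, 187.5]
tool_rot: [3.141, 0.003, 0.134]
force: [0.8, 0.4, 0.7]
width: -0.1
gripper_force: 0.0
```

```bash
python3 plan.py -1 435 -3 56 0.14 5
```

```text
[431.9  -2.5 187.5] [3.141e+00 3.000e-03 1.340e-01] [0.8 0.4 0.7] -0.1 14.0
-1 0.1 0 2.6 0 0 -0.1; -1 0.1 0 2.6 0 0 -0.1; -1 0 0 2.6 0 0.1 -0; -1 0.1 0 2.7 0 0 -0.1; -1 0 0.1 2.6 0 0.1 -0
```

Request:
move_arm(targets="-1 0 0 2.6 0 0 -0.1; -1 0 0 2.6 0 0 -0.1; -1 0 0 2.6 0 0 0; -1 0 0 2.7 0 0 -0.1; -1 0 0 2.6 0 0 0")

```text
clock: 14.43
eef_pos: [431.6, -2.6, 55.5]
tool_rot: [3.141, 0.003, 0.145]
force: [1.1, 0.6, 0.1]
width: 0.1
gripper_force: 0.0
```

Request:
move_arm(targets="-1 1 0 0 0 0 0; -1 1 0 0 0 0 0; -1 0.7 0 0 0 0 0; -1 0.5 0 0 0 0 0; -1 0.5 0 0 0 0 0")

```text
clock: 14.85
eef_pos: [468.5, 2.5, 57.1]
tool_rot: [-3.142, 0.003, 0.144]
force: [-4.1, -2.6, -2.9]
width: -0.1
gripper_force: 1.9
```

Request:
move_arm(targets="-1 0.7 0 0 0 0 0; -1 0.7 0 0 0 0 0; -1 0.7 0 0 0 0 0; -1 0.7 0 0 0 0 0; -1 0.7 0 0 0 0 0")

```text
clock: 15.27
eef_pos: [504.9, 7.9, 57.7]
tool_rot: [-3.141, 0.001, 0.145]
force: [-4.4, -1.6, -2.9]
width: -0.0
gripper_force: 1.9
```

Request:
move_arm(targets="-1 0.8 0 0 0 0 0; -1 0.8 0 0 0 0 0; -1 0.8 0 0 0 0 0; -1 0.8 0 0 0 0 0; -1 0.8 0 0 0 0 0")

```text
clock: 15.68
eef_pos: [544.9, 13.5, 57.7]
tool_rot: [3.142, 0.0, 0.145]
force: [-4.4, -2.5, -3.6]
width: -0.2
gripper_force: 2.0
```

Request:
move_arm(targets="-1 0.8 0 0 0 0 0; -1 0.8 0 0 0 0 0; -1 0.8 0 0 0 0 0; -1 0.7 0 0 0 0 0; -1 0.6 0 0 0 0 0")

```text
clock: 16.1
eef_pos: [581.8, 18.7, 57.8]
tool_rot: [3.141, -0.0, 0.145]
force: [-3.2, -1.2, -1.6]
width: -0.1
gripper_force: 2.0
```

Request:
move_arm(targets="-1 0.5 0 0 0 0 0; -1 0.4 0 0 0 0 0; -1 0.3 0 0 0 0 0; -1 0.3 0 0 0 0 0; -1 0 0 0 0 0 0")

```text
clock: 16.52
eef_pos: [596.4, 21.0, 57.9]
tool_rot: [3.141, -0.001, 0.145]
force: [-2.7, -1.1, -1.5]
width: -0.1
gripper_force: 1.4
```

Request:
move_arm(targets="-1 0.3 0 0 0 0 0; -1 0.2 0 0 0 0 0; -1 0.2 0 0 0 0 0; -1 0.2 0 0 0 0 0; -1 0 0 0 0 0 0")

```text
clock: 16.93
eef_pos: [601.3, 21.8, 57.9]
tool_rot: [-3.14, 0.006, 0.144]
force: [-10.8, -2.5, 6.7]
width: 0.0
gripper_force: 5.8
```

Request:
move_arm(targets="-1 0.3 0 0 0 0 0; -1 0 0 0 0 0 0; -1 -1 0 0 0 0 0; -1 -2 0 0 0 0 0; -1 -3 0 0 0 0 0")

```text
clock: 17.35
eef_pos: [552.0, 15.1, 58.5]
tool_rot: [3.14, -0.007, 0.147]
force: [-0.9, -0.2, -0.1]
width: -0.3
gripper_force: 0.0
```

Request:
move_arm(targets="-1 -3 0 0 0 0 0; -1 -3 0 0 0 0 0; -1 -3 0 0 0 0 0; -1 -1 0 -3 0 0 0; -1 0 0 -4 0 0 0")

```text
clock: 17.77
eef_pos: [445.5, 0.3, 127.1]
tool_rot: [-3.138, 0.006, 0.142]
force: [2.5, 0.6, 0.1]
width: -0.1
gripper_force: 0.0
```

Request:
move_arm(targets="-1 0 0 -4 0 0 0; -1 0 -2 -3 0 0 0; -1 0 -4 0 0 0 0; -1 0 -4 0 0 0 0; -1 0 -4 0 0 0 0")

```text
clock: 18.18
eef_pos: [430.9, 141.2, 199.5]
tool_rot: [-3.139, -0.006, 0.144]
force: [0.9, 0.3, 0.2]
width: -0.2
gripper_force: 0.0
```

```bash
python3 - <<'E'
from h import *
s=read_state();print(s['eef_pos'],s['force'],s['clock'])
d=shot('side','side6');e=shot('top','top6')
C=np.zeros((480,800,3),np.uint8)
C[:480,:400]=cv2.resize(d['color'][140:260,230:330,::-1],(400,480),interpolation=cv2.INTER_CUBIC)
C[:280,410:800]=cv2.resize(e['color'][90:230,130:325,::-1],(390,280),interpolation=cv2.INTER_CUBIC)
cv2.imwrite('pics/c7.png',np.clip(C*1.8,0,255).astype(np.uint8))
E
```

```text
[430.92435797 141.18383713 199.48863253] [0.92210383 0.32637408 0.16287656] 18.1833
```

View pics/c7.png

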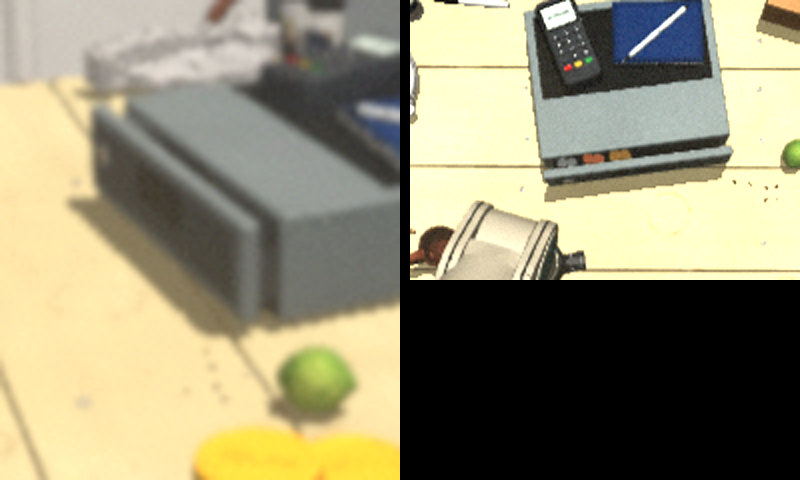

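The drawer looks shut in both views, and the lime and cup are in place. I will wait a second and compare it with the starting pictures.

Request:
move_arm(targets="-1 0 0 0 0 0 0; -1 0 0 0 0 0 0; -1 0 0 0 0 0 0; -1 0 0 0 0 0 0; -1 0 0 0 0 0 0")

```text
clock: 18.7
eef_pos: [429.6, 137.0, 198.0]
tool_rot: [-3.141, -0.001, 0.142]
force: [0.8, -0.1, 0.1]
width: 0.2
gripper_force: 0.0
```

Request:
move_arm(targets="-1 0 0 0 0 0 0; -1 0 0 0 0 0 0; -1 0 0 0 0 0 0; -1 0 0 0 0 0 0; -1 0 0 0 0 0 0")

```text
clock: 19.12
eef_pos: [429.0, 138.1, 197.7]
tool_rot: [-3.142, 0.0, 0.144]
force: [0.4, 0.1, -0.0]
width: 0.2
gripper_force: 0.0
```

```bash
python3 - <<'E'
from h import *
shot('side','side7');shot('top','top7')
def sh(n,box):
    x0,y0,x1,y1=box; a,b=[cv2.cvtColor(cv2.imread(f'pics/{n}{i}.png'),cv2.COLOR_BGR2GRAY)[y0:y1,x0:x1].astype(np.float32) for i in(0,7)]
    print(n,np.abs(a-b).mean().round(2),cv2.phaseCorrelate(a,b,cv2.createHanningWindow(a.shape[::-1],cv2.CV_32F)))
sh('side',(278,185,300,225)); sh('side',(250,160,295,225)); sh('top',(195,160,300,190)); sh('top',(315,155,335,178))
for x in(250,270): 
    for i in(0,7): print(cv2.imread(f'pics/top{i}.png')[162:182,x,1].tolist())
print(proj('top0',(601.8,21.6,92)),proj('top0',(597.8,21,92)))
E
```

```text
side 1.0 ((0.14803535090569575, -0.04401487968292983), 1.1290619427959123)
side 0.98 ((0.4521082533174905, 0.060815791636017025), 1.0640129195319281)
top 2.73 ((0.16152775934419594, -0.04377309809702723), 1.016318906530922)
top 3.08 ((-0.040122645661657685, -0.03778208185727294), 0.9941832959651947)
[54, 22, 20, 19, 22, 18, 86, 101, 101, 93, 58, 27, 25, 25, 47, 75, 79, 85, 80, 79]
[53, 31, 23, 22, 28, 24, 87, 102, 106, 98, 56, 31, 26, 19, 48, 76, 82, 82, 80, 79]
[25, 24, 26, 87, 101, 98, 102, 75, 37, 29, 28, 27, 71, 81, 79, 78, 80, 80, 78, 143]
[24, 22, 27, 87, 103, 98, 101, 75, 45, 33, 30, 33, 69, 81, 79, 82, 85, 78, 82, 144]
[243.89786971 172.54469341] [244.07731491 173.7677396 ]
```

The drawer front's edges fall in the same pixels as at the start, so it is latched shut. Handing in.

```bash
python3 -c "
from cell import order
print(order.finish_job())"
```

```text
the job is handed in; nothing more can be done
None
```

The job is handed in (no verdict came back): the drawer sprang open, the red capsule dropped fully into the slot, and the drawer is latched shut, with its front back where it started to within about half a pixel and the lime and cup undisturbed in the last pictures.

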